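# Hang the pail and tip the potatoes into the wash basket

### The job

Lift the potato pail by its bail and hang the bail in both hooks of the rack over the wash basket, with the orange knob on the side away from the crossbar, and let go. Then take the pail by the orange knob on its bottom rim and tip it until all four potatoes have rolled into the basket, the bail staying in the hooks, and let the empty pail back down so that it hangs still and upright. Do not drop a potato on the counter, and leave the other things where they stand.

Things in the scene. Friction and masses are not known exactly. Their poses are not given: they have to be found in the camera images.
- pail: Blue open pail holding four baby potatoes, upright on the counter at the start, 0.3 to 0.5 kg empty. Origin: centre of its underside; z up its axis, y along the line through its two bail ears, -x towards its knob. 110 mm tall, outer radius 50 mm at the bottom, 64 mm at the mouth, wall 4 mm. Ears (the axis on which bail and pail swing) 98 mm above the underside.
- bail_grip (a point): Middle of the bail's top bar, 90 mm from the ear axis: a flat-sided brown wooden grip (14 mm thick in x, 40 mm long in y, 20 mm tall) on the steel wire. The bail is a hoop of 7 mm wire, its straight top bar 104 mm long, its legs 69 mm either side of the centre. y runs along the bar, z points from the ear axis to the bar.
- bail (a joint): Lean of the bail relative to the pail, rad: 0 = straight up along the pail's axis, positive = leaning to the pail's +x (away from the knob). It turns freely by hand and stays where it is left (friction about 0.012 N m), range -1.5 to 1.5.
- tip_knob (a point): Centre of the orange roller knob at the pail's bottom rim: (-88, 0, 16) mm in the pail's frame, on an 8 mm stem. 26 mm diameter, 22 mm long along the pail's y, flat ends: pinched by its ends it swivels freely, so the tool need not turn as the pail tips. Lift it in an arc about the ears. The pail's mouth overhangs it: come with the tool leaning 30 to 45 degrees, from the side away from the pail.
- rack: Fixed steel pail hanger over a cream wash basket. Origin on the counter below the hook seats; x from there over the basket to the crossbar, y along the crossbar. Two upturned hooks of 8 mm wire at y = -38 and +38 mm, open from above, seat 20 mm long; red ball tips at x = -32 mm, 302 mm high; rear bend at x = 42 mm, 300 mm high. Crossbar at x = 100 mm, 232 mm high, posts at y = +-135 mm.
- hook_seat (a point): Point midway between the hooks where the middle of the bail's top bar lies once the bail is seated in both hooks, 278 mm above the counter; axes as the rack. Bring the bail in along the rack's +x, so that the hooks pass through its hoop; between the hooks is room for a gripper. The pail then hangs with its underside 90 mm up, clear of the basket, knob outside it on the -x side.
- basket_floor (a point): Centre of the wash basket's inner floor, 65 mm from the rack origin along the rack's x, 6 mm above the counter. Axes as the rack. Basket outside 230 x 210 mm (x, y), 70 mm high, walls 6 mm.
- potato0_center (a point): Centre of a round baby potato, 38 mm diameter, about 32 g; all four start in the pail.
- potato1_center (a point): Centre of a round baby potato, 38 mm diameter, about 32 g; all four start in the pail.
- potato2_center (a point): Centre of a round baby potato, 38 mm diameter, about 32 g; all four start in the pail.
- potato3_center (a point): Centre of a round baby potato, 38 mm diameter, about 32 g; all four start in the pail.
- tumbler: Bystander: dark grey insulated tumbler, 80 mm across, 178 mm tall; stays where it is. Origin: centre of its underside.
- cup: Bystander: pale yellow cup, 72 mm across, 75 mm tall; stays where it is. Origin: centre of its underside.
- bowl: Bystander: white rice bowl, 116 mm across, 55 mm tall; stays where it is. Origin: centre of its underside.
- bottle: Bystander: amber bottle with red cap, 56 mm across, 160 mm tall; stays where it is. Origin: centre of its underside.
- sponge: Bystander: yellow sponge, 100 x 65 x 30 mm, long along its x; stays where it is. Origin: centre of its underside.
- spatula: Bystander: spatula, 260 mm long, lying flat along its x (middle of its length near the origin); stays where it is.
- jar: Bystander: glass jar with green cap, 64 mm across, 85 mm tall; stays where it is. Origin: centre of its underside.
- pail_knob: The same orange roller knob, as a part: origin at its centre, y along its length; it spins about y.
Not all that is in view belongs to the job. What is shaped like the part that bears potato3_center but green is not meant.

How it is judged:
By the outcome, as a careful person would: the job done as asked, in the order asked, and still so for the second after the job is handed in, with the robot touching nothing.
It also fails if it takes over 72 s, if anything falls off the work surface, if the arm or the gripper's body presses on something with over 40 N, if the wrist force passes 120 N, or if a joint passes its speed limit or range.

### The arm

A 7-joint arm with a two-finger parallel gripper is mounted at the origin on the work surface. World frame = base frame: x ahead of the robot, y to its left, z up, the work surface at z = 0. Lengths are in m, angles in rad, forces in N, time in s.
With the tool pointing down it reaches from about 0.425 to 0.875 m from the base axis. Payload 8.4 kg.
Tool frame: the origin (TCP) lies on the centre line of the jaws, within the pads' length; the fingertips stand r.nose_length ahead of it and the grasp point (between the pads) lies 2 mm behind it (r.nose_length is the distance from the TCP to the fingertips, in m); z points along the fingers, y is the line along which they close (so a half turn about z gives the same grasp; the last joint's range is limited). The gripper opens to 85 mm and grips with 20 to 120 N. Pads are 22 mm wide; open, the fingers measure 114 mm over their backs; the gripper's body (76 mm by 85 mm) begins 54 mm behind the grasp point. The pads swing forward as they close: fully open they stand 13 mm farther back than shut.
Start: joints at [-1.421, 0.333, 0.04, 1.465, -0.013, 1.343, -0.059], TCP at [0.16, 0.63, 0.248] pointing down, gripper open.
Joint ranges: [-2.58, 2.58], [-0.38, 2.09], [-1.3, 1.39], [0.25, 2.4], [-1.5, 4.64], [0.08, 2.09], [-2.65, 2.65]. Speed limits (rad/s): [2.22, 2.22, 2.79, 2.79, 3.14, 3.14, 3.14].

### API

Orientations are given as a rotation vector (axis times angle).
In Python, from station import r gives the robot as it stands.
- The arm moves only by the tool arm_command, never from a script. Its argument "increments" is a list of rows, each a list of 3 entries, a list of its own where there are three numbers: the shift along the tool's x, y, z in units of 50 cm (1.0 is 50 cm), then the turn about the tool's z in units of 180 degrees (1.0 is 180 degrees), then the gripper command: -1 is fully open, 1 is shut, values between are in proportion. A call has 1 to 20 rows; each row is the pose to reach, as a shift and turn from the pose commanded when the call began, along the tool's axes at that moment, turning the shorter way round; what a row does not reach only later rows make up. A row lasts 1/10 s, in which the tool goes at most 50 mm and 8.59 degrees, less where a joint would pass 70% of its speed; a pose out of reach is approached as far as the arm can. A call with a number of a shift or a turn outside -1 to 1 is refused whole. A call with a gripper value outside its range is refused whole. The fingers move at their own pace and stop on an object; "newtons" is the grip in N (left out, the last holds). Time passes only in rows, so rows that repeat a pose let the fingers close. It gives the time, the measured TCP pose, the force, the opening and the grip force at its end, in the units of the state.
- r.observe(): the state, without advancing time (a new reading comes with each control period).
- r.grab_frame(name): name is "scene" or "side" or "wrist"; returns the picture (480x640x3 uint8, red, green, blue); there is no depth.
- r.camera_params(name): a dict with "mtx" (3x3 intrinsics, pixels), "rvec" (rotation vector, rad) and "tvec" (3), from world to camera coordinates, as OpenCV has them. Camera axes: x right, y down, z forward; pixel columns grow to the right and rows downward; lengths in m; the calibration is good to about 2 mm. A picture is of the moment at which its call begins: read the wrist's pose just before it. camera_params takes no time and is no camera call; for the wrist camera it gives the pose at the moment of the call.
- r.job_done(): hands the job in; it is judged then, once.
The state is a dict: "time_s": time; "qpos": joint angles; "qd": joint speeds; "effort": joint torques, N m; "tcp_pos": TCP position; "tool_rot": TCP orientation; "force": force on the tool from outside, world axes, zero at the start; "torque": the same for the moment, N m; "grip_width": opening from 0.0 (shut) to 1.0 (fully open); "grasp_force": force on a finger pad.
Only numpy, scipy, OpenCV 4.12 (cv2) and the standard library are available. Lean on these libraries where they do the work, as an engineer would, in place of code of your own. Each camera call takes 0.05 s, during which the arm holds its last target. There are 200 camera calls.

## Working session

There is one attempt and no reset: what is moved stays moved. The work goes in short steps, Python scripts to look and compute and a tool call to move; the robot and the scene stay as the last step left them, time stands still between calls to the robot, and variables do not carry over. Pictures are saved under pics/ and viewed, at most 10 in all, crops included, and the job is handed in when it is done.

Besides the shell and the picture viewer there is one more tool, called after "Emit:" by a JSON object that holds its "method" and its "body". arm_command: Moves the arm, as the interface text tells. Shifts and turns lie within -1 to 1; 1 stands for 50 cm of shift or 180 degrees of turn. Its arguments: {"type":"object","properties":{"increments":{"type":"array"},"newtons":{"type":"number"}},"required":["increments"]}

```bash
ls; mkdir -p pics; python3 - <<'E'
from station import r
import cv2,numpy as np
s=r.observe();print(s, r.nose_length)
ims=[]
for n in("scene","side"):
    p=r.camera_params(n);print(n,p)
    im=r.grab_frame(n);cv2.imwrite(f"pics/{n}0.png",im[:,:,::-1])
E
```

```text
pics
{'time_s': 0.0, 'qpos': array([-1.42121963,  0.33387278,  0.03988578,  1.46626597, -0.0133926 ,
        1.34330052, -0.05848748]), 'qd': array([-0.00048148,  0.00020554,  0.00064186, -0.00097407,  0.00012257,
        0.00022324,  0.00019692]), 'effort': array([-1.12604146e-03, -6.58558917e+01,  1.36465676e+00, -4.05557621e+01,
        1.66267273e-02,  1.27667683e-02,  2.62558683e-05]), 'tcp_pos': array([0.1599725 , 0.6295673 , 0.24744865]), 'tool_rot': array([-3.89782900e-01, -3.11723754e+00,  2.47967166e-03]), 'force': array([-0.78459178,  0.12188545, -0.19083657]), 'torque': array([-0.01293029,  0.01068765, -0.02619767]), 'grasp_force': 0.0, 'grip_width': 1.001060541880289} 0.017
scene {'mtx': array([[534.71209407,   0.        , 313.80932156],
       [  0.        , 534.71209407, 244.42326016],
       [  0.        ,   0.        ,   1.        ]]), 'rvec': array([ 0.98796313,  2.56648203, -0.95873059]), 'tvec': array([ 0.38042326, -0.14503804,  1.81092796])}
side {'mtx': array([[470.01733673,   0.        , 315.21297919],
       [  0.        , 470.01733673, 246.52853339],
       [  0.        ,   0.        ,   1.        ]]), 'rvec': array([ 0.51236095, -2.79960406,  1.01853228]), 'tvec': array([0.45905174, 0.27013544, 1.18459448])}
```

View pics/scene0.png

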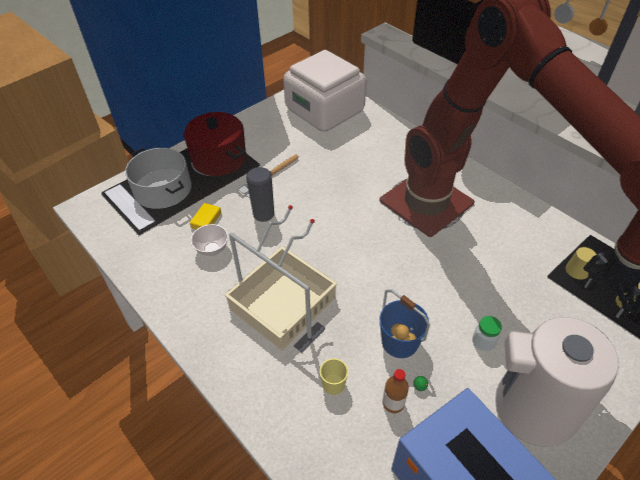

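View pics/side0.png

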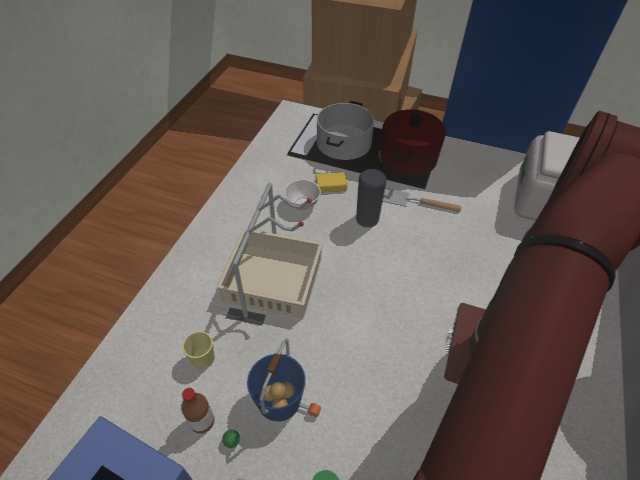

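The scene view shows the red hook tips at (291,207) and (312,221), the crossbar from (231,236) to (309,289), and the grip at (407,302). In the side view the tips are at (309,201) and (301,224), the grip at (274,364), the knob at (315,409), and the crossbar from (269,186) to (238,262).

```bash
cat > h.py <<'E'
import cv2,numpy as np
from scipy.spatial.transform import Rotation as R
def cam(p):
    Rm=cv2.Rodrigues(p["rvec"])[0];return p["mtx"],Rm,np.array(p["tvec"]).ravel()
def tri(pa,ua,pb,ub):
    P=[];
    for p in(pa,pb):
        K,Rm,t=cam(p);P.append(K@np.c_[Rm,t])
    X=cv2.triangulatePoints(P[0],P[1],np.float64(ua).reshape(2,1),np.float64(ub).reshape(2,1)).ravel()
    X=X[:3]/X[3]
    e=[np.linalg.norm(proj(p,X)-u) for p,u in((pa,ua),(pb,ub))]
    return X,np.round(e,1)
def proj(p,X):
    return cv2.projectPoints(np.float64(X).reshape(-1,3),np.float64(p["rvec"]),np.float64(p["tvec"]),p["mtx"],None)[0].reshape(-1,2).squeeze()
def plane(p,u,z):
    K,Rm,t=cam(p);d=Rm.T@np.linalg.solve(K,[u[0],u[1],1.]);c=-Rm.T@t
    return c+d*(z-c[2])/d[2]
def blobs(im,lo,hi,roi,amin=4):
    x0,y0,x1,y1=roi;h=cv2.cvtColor(im[y0:y1,x0:x1],cv2.COLOR_RGB2HSV)
    m=cv2.inRange(h,np.array(lo),np.array(hi))
    n,_,st,c=cv2.connectedComponentsWithStats(m)
    return [(int(st[i,4]),*(np.round(c[i]+[x0,y0],1)),*st[i,:4]) for i in range(1,n) if st[i,4]>=amin]
E
python3 - <<'E'
from h import *;from station import r
a=cv2.imread("pics/scene0.png")[:,:,::-1];b=cv2.imread("pics/side0.png")[:,:,::-1]
print("tips",blobs(a,(0,150,90),(6,255,255),(280,195,325,235)),blobs(b,(0,150,90),(6,255,255),(290,190,320,235)))
print("tips2",blobs(a,(172,150,90),(180,255,255),(280,195,325,235)),blobs(b,(172,150,90),(180,255,255),(290,190,320,235)))
print("grip",blobs(a,(3,80,40),(15,255,200),(385,285,430,320)),blobs(b,(3,80,40),(15,255,200),(255,340,290,382)))
print("knob",blobs(b,(3,150,150),(15,255,255),(300,395,330,425)))
A=r.camera_params("scene");B=r.camera_params("side")
for n,u,v in(("tipF",(291,207),(309,201)),("tipN",(312,221),(301,224)),("barF",(231,236),(269,186)),("barN",(309,289),(238,262)),("grip",(407,302),(274,364))):
    print(n,*tri(A,u,B,v))
print("knob",plane(B,(315,409),.016))
for n,u in(("wallcorners",[(279,250),(335,291),(228,295),(285,342)]),):
    for w in u:print(plane(A,w,.07))
c=np.hstack([cv2.resize(a[270:370,360:460],(400,400),interpolation=2),cv2.resize(b[330:430,240:340],(400,400),interpolation=2)])
c2=np.hstack([cv2.resize(a[190:310,220:340],(400,400),interpolation=2)[:200],cv2.resize(b[170:290,220:340],(400,400),interpolation=2)[:200]])
cv2.imwrite("pics/c1.png",np.vstack([c,c2])[:,:,::-1])
E
```

```text
tips [(8, np.float64(290.1), np.float64(206.9), np.int32(9), np.int32(11), np.int32(3), np.int32(3)), (9, np.float64(311.9), np.float64(220.3), np.int32(31), np.int32(24), np.int32(3), np.int32(4))] [(7, np.float64(309.0), np.float64(200.0), np.int32(18), np.int32(9), np.int32(3), np.int32(3)), (7, np.float64(301.0), np.float64(223.0), np.int32(10), np.int32(32), np.int32(3), np.int32(3))]
tips2 [] []
grip [(112, np.float64(407.4), np.float64(302.3), np.int32(16), np.int32(11), np.int32(14), np.int32(14))] [(124, np.float64(273.6), np.float64(363.2), np.int32(13), np.int32(14), np.int32(12), np.int32(21))]
knob [(59, np.float64(315.2), np.float64(408.2), np.int32(11), np.int32(9), np.int32(9), np.int32(10))]
tipF [ 0.52964112 -0.05783239  0.29756678] [0.2 0.3]
tipN [0.52095453 0.01473251 0.29476492] [0.1 0.2]
barF [ 0.67495929 -0.13891169  0.22764878] [0.2 0.2]
barN [0.63519929 0.12680028 0.22823194] [2.  2.7]
grip [0.46650521 0.30416717 0.18886438] [0.2 0.4]
knob [0.37793432 0.30040341 0.016     ]
[ 0.53627978 -0.1237864   0.07      ]
[0.51565998 0.09803493 0.07      ]
[ 0.74476255 -0.09343771  0.07      ]
[0.72244932 0.12868647 0.07      ]
```

View pics/c1.png

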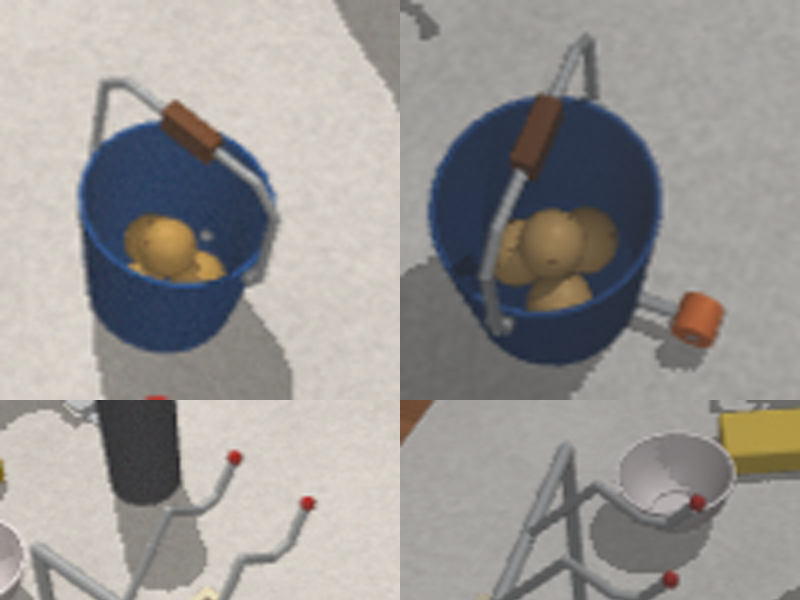

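The crop confirms the bail is near upright and that the knob lies on the world -x side. The tips are clear in both views. Next I'll work out the bar yaw and the first move.

```bash
cat >> h.py <<'E'
def inc(s,tgt,phi=None):
    """shift in tool axes (units), turn (units) from state s to world tgt, tool-x yaw phi deg"""
    Rm=R.from_rotvec(s["tool_rot"]).as_matrix();d=Rm.T@(np.array(tgt)-s["tcp_pos"])/.5
    ph=np.degrees(np.arctan2(Rm[1,0],Rm[0,0]));t=0 if phi is None else -((phi-ph+180)%360-180)/180
    print("phi",round(ph,2),"tool z",Rm[:,2].round(3),"shift",d.round(4),"turn",round(t,4))
E
python3 - <<'E'
from h import *;from station import r
A=r.camera_params("scene");B=r.camera_params("side")
f=tri(A,(391.2,290.5),B,(286.5,339.5));n=tri(A,(425.5,316.2),B,(262.5,390));print(f,n)
d=n[0]-f[0];print(np.linalg.norm(d),"yaw of pail x",np.degrees(np.arctan2(-d[0],d[1])))
s=r.observe();inc(s,(.4665,.304,.29),92.5)
W=r.camera_params("wrist");K,Rm,t=cam(W);c=-Rm.T@t;T=R.from_rotvec(s["tool_rot"]).as_matrix()
print("cam in tool",T.T@(c-s["tcp_pos"]),"dir",T.T@Rm[2])
E
```

```text
(array([0.46543577, 0.24733535, 0.18418671]), array([1.5, 2.3])) (array([0.46511019, 0.36259721, 0.18964097]), array([0.4, 0.6]))
0.11539129646962103 yaw of pail x 0.16184343351667083
phi 165.75 tool z [-0.    -0.001 -1.   ] shift [-0.7545 -0.4804 -0.0842] turn 0.4069
cam in tool [ 0.07726641 -0.0010154  -0.12663061] dir [-3.00857780e-01 -9.13304918e-04  9.53668581e-01]
```

Emit:
{"method": "arm_command", "body": {"increments": [[[-0.7545,-0.4804,-0.0842],0.41,-1],[[-0.7545,-0.4804,-0.0842],0.41,-1],[[-0.7545,-0.4804,-0.0842],0.41,-1],[[-0.7545,-0.4804,-0.0842],0.41,-1],[[-0.7545,-0.4804,-0.0842],0.41,-1],[[-0.7545,-0.4804,-0.0842],0.41,-1],[[-0.7545,-0.4804,-0.0842],0.41,-1],[[-0.7545,-0.4804,-0.0842],0.41,-1],[[-0.7545,-0.4804,-0.0842],0.41,-1],[[-0.7545,-0.4804,-0.0842],0.41,-1],[[-0.7545,-0.4804,-0.0842],0.41,-1],[[-0.7545,-0.4804,-0.0842],0.41,-1],[[-0.7545,-0.4804,-0.0842],0.41,-1],[[-0.7545,-0.4804,-0.0842],0.41,-1],[[-0.7545,-0.4804,-0.0842],0.41,-1]]}}

```text
time_s: 1.6
tcp_pos: [0.466, 0.3049, 0.2903]
tool_rot: [-2.182, -2.26, 0.0]
force: [0.0, -0.1, -0.2]
grip_width: 0.997
grasp_force: 0.0
```

```bash
python3 - <<'E'
from h import *;from station import r
s=r.observe();print(s["time_s"],s["tcp_pos"],s["qpos"].round(2));W=r.camera_params("wrist");im=r.grab_frame("wrist");cv2.imwrite("pics/w1.png",im[:,:,::-1])
b=[x for x in blobs(im,(3,80,40),(15,255,200),(0,0,640,480),60)];print(b)
print(proj(W,[.4665,.304,.189]))
for x in b: print(x[0],plane(W,x[1:3],.189))
E
```

```text
1.6 [0.46603814 0.30492072 0.2903025 ] [-1.05  0.12  0.43  1.65 -0.05  1.38 -0.57]
[(3644, np.float64(484.4), np.float64(99.1), np.int32(450), np.int32(64), np.int32(70), np.int32(69)), (106, np.float64(431.0), np.float64(112.9), np.int32(427), np.int32(90), np.int32(14), np.int32(41)), (199, np.float64(242.4), np.float64(198.7), np.int32(231), np.int32(190), np.int32(22), np.int32(23)), (1167, np.float64(318.1), np.float64(249.2), np.int32(308), np.int32(218), np.int32(21), np.int32(62)), (2735, np.float64(27.1), np.float64(356.4), np.int32(0), np.int32(328), np.int32(58), np.int32(68)), (80, np.float64(637.2), np.float64(426.0), np.int32(633), np.int32(414), np.int32(7), np.int32(22))]
[318.86223887 248.95032648]
3644 [0.56335043 0.40347597 0.189     ]
106 [0.53199533 0.39447789 0.189     ]
199 [0.41481649 0.33713006 0.189     ]
1167 [0.46598137 0.30379977 0.189     ]
2735 [0.24710626 0.2095962  0.189     ]
80 [0.73410533 0.15969488 0.189     ]
```

View pics/w1.png

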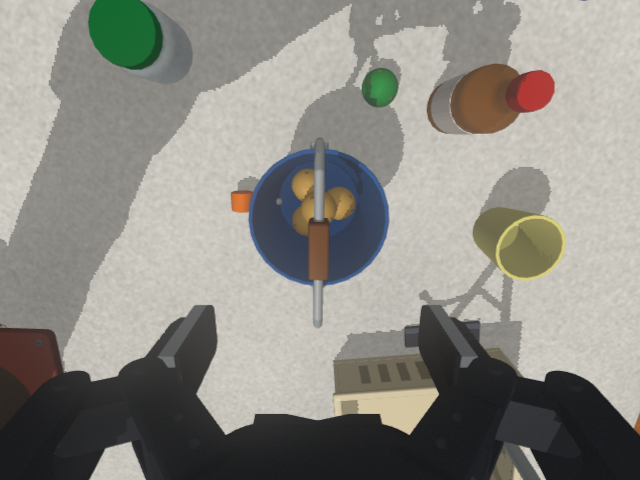

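The wrist view shows the grip centred at (318,249), the bar aligned with the tool, and the knob at (242,200). I'll descend and grip.

Emit:
{"method": "arm_command", "body": {"increments": [[[0,0,0.08],0,-1],[[0,0,0.16],0,-1],[[-0.002,0,0.206],0,-1],[[-0.002,0,0.206],0,-1],[[-0.002,0,0.206],0,1],[[-0.002,0,0.206],0,1],[[-0.002,0,0.206],0,1],[[-0.002,0,0.206],0,1],[[-0.002,0,0.206],0,1],[[-0.002,0,0.206],0,1],[[-0.002,0,0.206],0,1]], "newtons": 60}}

```text
time_s: 2.75
tcp_pos: [0.467, 0.3035, 0.1882]
tool_rot: [2.184, 2.259, 0.002]
force: [-0.6, -1.1, 5.7]
grip_width: 0.156
grasp_force: 59.3
```

Emit:
{"method": "arm_command", "body": {"increments": [[[0,0,-0.03],0,1],[[0,0,-0.08],0,1],[[0,0,-0.14],0,1],[[0,0,-0.2],0,1],[[0,0,-0.26],0,1],[[-0.02,0,-0.284],0,1],[[-0.07,0,-0.284],0,1],[[-0.13,0,-0.284],0,1],[[-0.19,-0.01,-0.284],-0.01,1],[[-0.25,-0.02,-0.284],-0.02,1],[[-0.31,-0.03,-0.284],-0.03,1],[[-0.37,-0.043,-0.284],-0.03,1],[[-0.43,-0.043,-0.284],-0.03,1],[[-0.49,-0.043,-0.284],-0.03,1],[[-0.55,-0.043,-0.284],-0.03,1],[[-0.61,-0.043,-0.284],-0.03,1],[[-0.65,-0.043,-0.284],-0.03,1],[[-0.666,-0.043,-0.284],-0.03,1],[[-0.666,-0.043,-0.284],-0.03,1],[[-0.666,-0.043,-0.284],-0.03,1]]}}

```text
time_s: 4.75
tcp_pos: [0.4559, -0.0295, 0.3288]
tool_rot: [-2.073, -2.359, 0.001]
force: [0.6, 0.9, -4.5]
grip_width: 0.153
grasp_force: 59.2
```

```bash
python3 - <<'E'
from h import *;from station import r
s=r.observe();print(s["time_s"],s["tcp_pos"],s["qpos"].round(2),s["force"].round(1))
I=[]
for n in("scene","side"):
    im=r.grab_frame(n);cv2.imwrite(f"pics/{n}1.png",im[:,:,::-1]);P=r.camera_params(n);u=proj(P,s["tcp_pos"]).astype(int);print(n,u)
    print(blobs(im,(0,150,90),(6,255,255),(280,190,325,240),3));print(blobs(im,(0,80,40),(15,255,200),(u[0]-25,u[1]-25,u[0]+25,u[1]+30),10))
    x,y=u; x=min(max(x,100),540);y=min(max(y,75),405);I.append(cv2.resize(im[y-75:y+75,x-100:x+100],(800,600),interpolation=2)[:, 200:600] if 0 else cv2.resize(im[y-75:y+75,x-100:x+100],(400,300),interpolation=2))
cv2.imwrite("pics/c2.png",np.hstack(I)[:,:,::-1])
E
```

```text
4.75 [ 0.45590415 -0.02951006  0.32882314] [-0.82 -0.18  0.7   1.81  0.11  1.47 -0.01] [ 0.6  0.9 -4.5]
scene [319 190]
[(9, np.float64(290.0), np.float64(207.0), np.int32(9), np.int32(16), np.int32(3), np.int32(3)), (10, np.float64(312.0), np.float64(220.5), np.int32(31), np.int32(29), np.int32(3), np.int32(4))]
[(43, np.float64(323.2), np.float64(191.6), np.int32(27), np.int32(22), np.int32(6), np.int32(11))]
side [334 207]
[(9, np.float64(308.9), np.float64(200.3), np.int32(28), np.int32(9), np.int32(3), np.int32(4)), (6, np.float64(301.0), np.float64(223.5), np.int32(20), np.int32(33), np.int32(3), np.int32(2))]
[(10, np.float64(309.6), np.float64(200.2), np.int32(0), np.int32(16), np.int32(3), np.int32(5)), (76, np.float64(334.4), np.float64(206.9), np.int32(22), np.int32(18), np.int32(8), np.int32(15))]
```

View pics/c2.png

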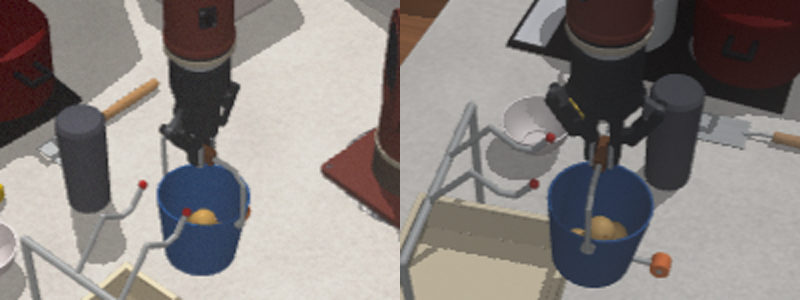

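Both views show the pail hanging from the gripper, just short of the hooks (scene tips at (290,207) and (312,220.5)), with the knob on the robot side.

```bash
python3 - <<'E'
from h import *;from station import r
A=r.camera_params("scene");B=r.camera_params("side");s=r.observe()
F,e1=tri(A,(290.3,207),B,(309,200.3));N,e2=tri(A,(312,220.5),B,(301,223.3));g,e3=tri(A,(323.2,191.6),B,(334.4,206.9))
bF,e4=tri(A,(231.4,235),B,(270,184.5))
bN,e5=tri(A,(309,288),B,(237,263.5))
print(F,e1,N,e2,"grip",g,e3,s["tcp_pos"],bF,e4,bN,e5)
m=(F+N)/2;ang=lambda v:np.degrees(np.arctan2(v[1],v[0]))
print("yaw tips",ang(N-F)-90,"bar",ang(bN-bF)-90,"barF-m",ang(bF-m)+45.64,"barN-m",ang(bN-m)-45.64,"mid",ang((bF+bN)/2-m))
for y in(7,8):
    c=np.cos(np.radians(y));q=np.sin(np.radians(y));seat=m+.032*np.array([c,q,0]);seat2=(bF+bN)/2-.1*np.array([c,q,0]);print(y,seat,seat2)
for u in((265,218),):print("tumbler",plane(A,u,0))
print(plane(B,(368,222),0))
E
```

```text
[ 0.53058    -0.05979444  0.29718601] [0.3 0.5] [0.52098485 0.01474153 0.29684391] [0.2 0.3] grip [ 0.4552705  -0.01679827  0.33745418] [1.5 2.3] [ 0.45615951 -0.02906671  0.32906415] [ 0.67293811 -0.13997656  0.23084793] [0.6 0.8] [0.63498355 0.12867409 0.23015845] [0.9 1.2]
yaw tips 7.335445120522522 bar 8.04144283306212 barF-m 7.045408114721049 barN-m 8.522164378462556 mid 7.500093349806996
7 [ 0.5575439  -0.01862664  0.29701496] [ 0.55470621 -0.01783817  0.23050319]
8 [ 0.557471   -0.01807292  0.29701496] [ 0.55493402 -0.01956854  0.23050319]
tumbler [ 0.4491672  -0.31162144  0.        ]
[ 0.43399913 -0.31903502  0.        ]
```

Emit:
{"method": "arm_command", "body": {"increments": [[[0,0.02,0],0,1],[[0,0.05,0],0,1],[[-0.002,0.09,0],0,1],[[-0.003,0.13,0],0,1],[[-0.004,0.165,0],0,1],[[-0.005,0.19,0],0,1],[[-0.005,0.203,0],0,1],[[-0.005,0.203,0],0,1],[[-0.005,0.203,0.02],0,1],[[-0.005,0.203,0.045],0,1],[[-0.005,0.203,0.07],0,1],[[-0.005,0.203,0.088],0,1],[[-0.005,0.203,0.088],0,1]]}}

```text
time_s: 6.15
tcp_pos: [0.5564, -0.0196, 0.2837]
tool_rot: [-2.073, -2.358, 0.003]
force: [-0.8, 0.1, -4.9]
grip_width: 0.148
grasp_force: 59.2
```

```bash
python3 - <<'E'
from h import *;from station import r
s=r.observe();print(s["time_s"],s["tcp_pos"],s["force"].round(1),s["torque"].round(2));I=[]
for n,dx in(("scene",0),("side",0)):
    im=r.grab_frame(n);P=r.camera_params(n);x,y=proj(P,[.557,-.0185,.278]).astype(int);print(x,y)
    I.append(cv2.resize(im[y-40:y+40,x-40:x+40],(400,400),interpolation=2))
cv2.imwrite("pics/c3.png",np.hstack(I)[:,:,::-1])
E
```

```text
6.15 [ 0.55635978 -0.01962581  0.28370725] [-0.8  0.1 -4.9] [ 0.01  0.04 -0.01]
293 225
292 215
```

View pics/c3.png

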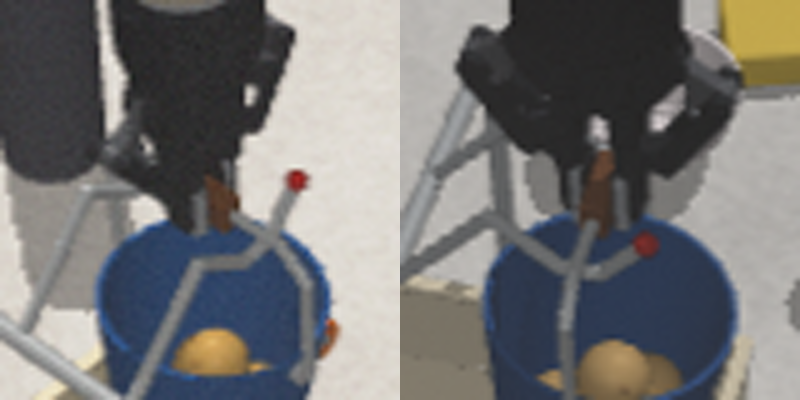

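The near hook passes through the hoop and the bar sits over the seat in both views. I'll lower it the rest of the way.

Emit:
{"method": "arm_command", "body": {"increments": [[[0,0,0.006],0,1],[[0,0,0.01],0,1],[[0,0,0.012],0,1],[[0,0,0.012],0,1]]}}

```text
time_s: 6.65
tcp_pos: [0.5573, -0.0197, 0.2793]
tool_rot: [-2.074, -2.359, 0.0]
force: [0.3, -0.5, -4.5]
grip_width: 0.147
grasp_force: 59.2
```

Emit:
{"method": "arm_command", "body": {"increments": [[[0,0,0.002],0,1],[[0,0,0.004],0,1],[[0,0,0.004],0,1]]}}

```text
time_s: 6.95
tcp_pos: [0.5575, -0.0198, 0.2779]
tool_rot: [2.075, 2.359, 0.001]
force: [-2.0, 0.1, -0.0]
grip_width: 0.15
grasp_force: 60.2
```

Emit:
{"method": "arm_command", "body": {"increments": [[[0,0,0],0,0.3],[[0,0,0],0,0.0],[[0,0,0],0,-0.2],[[0,0,0],0,-0.2],[[0,0,0],0,-0.2],[[0,0,-0.02],0,-0.2],[[0,0,-0.06],0,-0.2],[[0,0,-0.12],0,-0.2],[[0,0,-0.2],0,-0.2],[[0,0,-0.26],0,-0.2],[[0,0,-0.26],0,-0.2]]}}

```text
time_s: 8.05
tcp_pos: [0.5586, -0.0203, 0.4122]
tool_rot: [2.072, 2.356, 0.008]
force: [0.2, 0.7, -0.2]
grip_width: 0.601
grasp_force: 0.0
```

```bash
python3 - <<'E'
from h import *;from station import r
s=r.observe();print(s["time_s"],s["tcp_pos"],s["force"].round(1),s["qpos"].round(2));I=[]
W=r.camera_params("wrist");im=r.grab_frame("wrist");cv2.imwrite("pics/w2.png",im[:,:,::-1])
I=[im[::1,::1]]
for n in("scene","side"):
    im=r.grab_frame(n);cv2.imwrite(f"pics/{n}2.png",im[:,:,::-1]);P=r.camera_params(n);x,y=proj(P,[.54,-.0185,.2]).astype(int);print(x,y,"knob",blobs(im,(3,150,130),(15,255,255),(x-10,y-50,x+70,y+70),5))
    I.append(cv2.resize(im[y-60:y+60,x-60:x+60],(400,400),interpolation=2))
cv2.imwrite("pics/c4.png",np.vstack([np.hstack(I[1:]),])[:,:,::-1])
E
```

```text
8.05 [ 0.55863801 -0.02025348  0.41219357] [ 0.2  0.7 -0.2] [-0.78  0.12  0.83  1.44 -0.09  1.62  0.17]
299 241 knob []
299 238 knob [(47, np.float64(323.9), np.float64(266.3), np.int32(31), np.int32(75), np.int32(8), np.int32(8))]
```

View pics/c4.png

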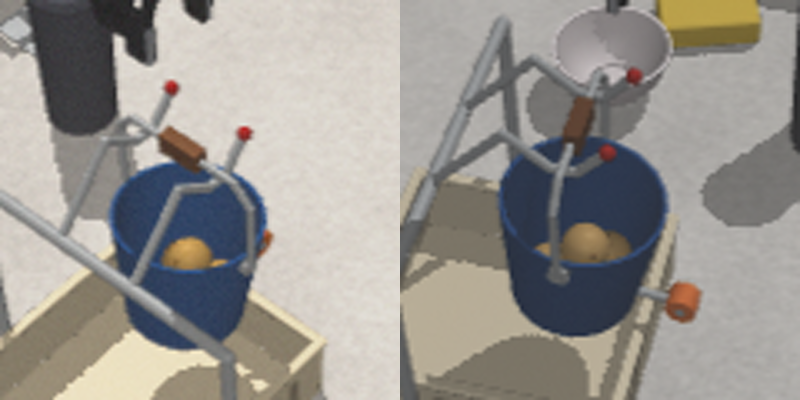

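The bail hangs in both hooks and the pail hangs upright with the knob on the robot side (side view crop (683,300)). Next I'll turn and look at the knob.

Emit:
{"method": "arm_command", "body": {"increments": [[[0,-0.06,0],-0.04,-0.2],[[0,-0.12,0],-0.09,-0.2],[[0,-0.18,0],-0.13,-0.2],[[0.002,-0.249,0],-0.18,-0.2],[[0.002,-0.249,0],-0.22,-0.2],[[0.002,-0.249,0.02],-0.27,-0.2],[[0.002,-0.249,0.06],-0.31,-0.2],[[0.002,-0.249,0.1],-0.36,-0.2],[[0.002,-0.249,0.14],-0.4,-0.2],[[0.002,-0.249,0.18],-0.45,-0.2],[[0.002,-0.249,0.224],-0.5,-0.2],[[0.002,-0.249,0.224],-0.5,-0.2],[[0.002,-0.249,0.224],-0.5,-0.2]]}}

```text
time_s: 9.5
tcp_pos: [0.4333, -0.0345, 0.2954]
tool_rot: [0.197, -3.134, 0.0]
force: [-0.3, -0.1, 0.2]
grip_width: 0.598
grasp_force: 0.0
```

```bash
python3 - <<'E'
from h import *;from station import r
s=r.observe();print(s["time_s"],s["tcp_pos"],s["force"].round(1),s["qpos"].round(2));I=[]
W=r.camera_params("wrist");im=r.grab_frame("wrist");cv2.imwrite("pics/w3.png",im[:,:,::-1])
bw=[b for b in blobs(im,(3,150,100),(15,255,255),(0,0,640,480),60)];print(bw)
B=r.camera_params("side");ib=r.grab_frame("side");bs=blobs(ib,(3,150,130),(15,255,255),(300,245,350,290),5);print(bs)
for b in bw:print(tri(W,b[1:3],B,bs[0][1:3]) if bs else 0,plane(W,b[1:3],.106))
print("side plane",plane(B,(323.9,266.3),.106))
inc(s,(.4,-.04,.18),187.5)
E
```

```text
9.5 [ 0.43334027 -0.03448491  0.29539826] [-0.3 -0.1  0.2] [-1.06 -0.32  0.86  1.91  0.24  1.45  1.44]
[(523, np.float64(318.7), np.float64(262.6), np.int32(308), np.int32(251), np.int32(23), np.int32(24))]
[(47, np.float64(323.9), np.float64(266.3), np.int32(20), np.int32(18), np.int32(8), np.int32(8))]
(array([ 0.47711536, -0.02895264,  0.1045104 ]), array([1.3, 0.3])) [ 0.47526034 -0.02885733  0.106     ]
side plane [ 0.47743366 -0.02813915  0.106     ]
phi -172.83 tool z [-0.001 -0.    -1.   ] shift [ 0.0673 -0.0026  0.2309] turn -0.0018
```

View pics/w3.png

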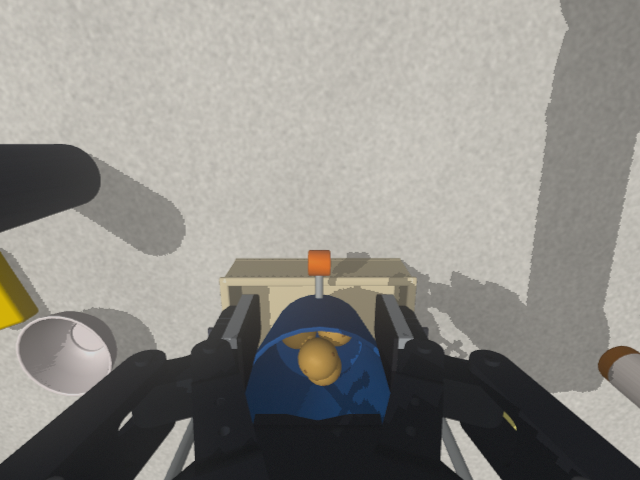

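The wrist view shows the knob at (319,262), laterally centred on the tool and outside the basket wall. I'll test the near reach while descending beside it.

Emit:
{"method": "arm_command", "body": {"increments": [[[0.017,0,0.07],0,-0.2],[[0.017,0,0.14],0,-0.2],[[0.017,0,0.21],0,-0.2],[[0.017,0,0.21],0,-0.2]]}}

```text
time_s: 10.0
tcp_pos: [0.4234, -0.0362, 0.1882]
tool_rot: [0.197, -3.131, 0.003]
force: [-0.6, 0.0, 0.7]
grip_width: 0.6
grasp_force: 0.0
```

```bash
python3 - <<'E'
from h import *;from station import r
s=r.observe();print(s["time_s"],s["tcp_pos"],s["force"].round(1),s["qpos"].round(3))
inc(s,(.468,-.030,.106),187.5);inc(s,(.41,-.037,.106),187.5)
E
```

```text
10.0 [ 0.42342406 -0.0361762   0.18816853] [-0.6  0.   0.7] [-1.08  -0.248  0.956  2.091  0.218  1.208  1.479]
phi -172.8 tool z [-0.004 -0.002 -1.   ] shift [-0.0908  0.0013  0.1639] turn -0.0017
phi -172.8 tool z [-0.004 -0.002 -1.   ] shift [0.0261 0.002  0.1645] turn -0.0017
```

Emit:
{"method": "arm_command", "body": {"increments": [[[0,0,0.07],0,-0.2],[[0,0,0.13],0,-0.2],[[0,0,0.156],0,-0.2],[[-0.03,0,0.156],0,-0.2],[[-0.055,0.001,0.156],0,-0.2],[[-0.07,0.001,0.156],0,-0.2],[[-0.078,0.001,0.156],0,-0.2],[[-0.078,0.001,0.156],0,-0.2],[[-0.078,0.001,0.156],0,-0.2]]}}

```text
time_s: 10.9
tcp_pos: [0.4641, -0.0303, 0.1129]
tool_rot: [-0.2, 3.135, 0.001]
force: [-0.9, 0.4, -0.1]
grip_width: 0.603
grasp_force: 0.0
```

```bash
python3 - <<'E'
from h import *;from station import r
s=r.observe();print(s["time_s"],s["tcp_pos"],s["force"].round(2),s["qpos"].round(3))
I=[]
W=r.camera_params("wrist");im=r.grab_frame("wrist")
bw=blobs(im,(3,150,80),(15,255,255),(200,150,440,480),30);print(bw, [plane(W,b[1:3],.106) for b in bw])
im2=r.grab_frame("side");P=r.camera_params("side");print("side knob",blobs(im2,(3,150,80),(15,255,255),(295,245,350,290),4))
x,y=proj(P,[.5,-.0185,.16]).astype(int)
I=[cv2.resize(im,(400,300)),cv2.resize(im2[y-45:y+45,x-60:x+60],(400,300),interpolation=2)]
cv2.imwrite("pics/c5.png",np.hstack(I)[:,:,::-1])
E
```

```text
10.9 [ 0.46405138 -0.03034156  0.112949  ] [-0.87  0.39 -0.12] [-1.124  0.129  1.179  2.101 -0.143  0.996  1.829]
[(2674, np.float64(320.3), np.float64(340.0), np.int32(96), np.int32(162), np.int32(50), np.int32(56))] [array([ 0.4734908 , -0.02856988,  0.106     ])]
side knob []
```

View pics/c5.png

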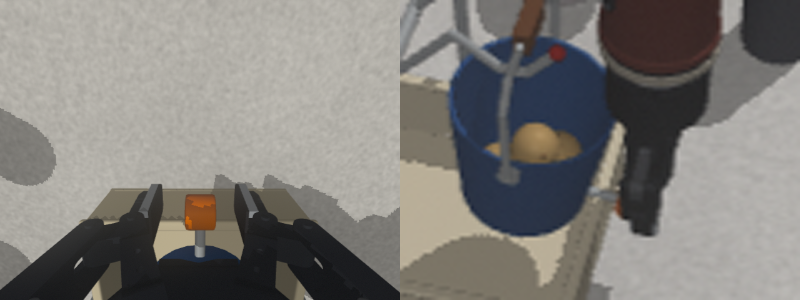

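The wrist view shows the knob between the open fingers, just below the pad line, and there is no contact force. I'll go in 4 mm more and pinch.

Emit:
{"method": "arm_command", "body": {"increments": [[[-0.008,0,0],0,-0.2],[[-0.008,0,0.002],0,0.0],[[-0.008,0,0.002],0,0.2],[[-0.008,0,0.002],0,1],[[-0.008,0,0.002],0,1],[[-0.008,0,0.002],0,1],[[-0.008,0,0.002],0,1],[[-0.008,0,0.002],0,1]], "newtons": 60}}

```text
time_s: 11.8
tcp_pos: [0.4679, -0.0298, 0.1115]
tool_rot: [-0.201, 3.135, 0.0]
force: [-0.0, 0.1, -0.1]
grip_width: 0.23
grasp_force: 58.6
```

```bash
python3 - <<'E'
from h import *;from station import r
s=r.observe();print(s["time_s"],s["tcp_pos"],s["force"].round(2),s["grip_width"]*85)
im=r.grab_frame("wrist");W=r.camera_params("wrist");b=blobs(im,(3,150,80),(15,255,255),(200,150,440,480),30);print(b)
# arc: ears relative to knob start
P0=s["tcp_pos"];Rm=R.from_rotvec(s["tool_rot"]).as_matrix();rx=np.array([np.cos(np.radians(7.5)),np.sin(np.radians(7.5)),0])
k0=np.array([-.088,-.082])
for th in range(0,116,5):
    t=np.radians(th);k=np.array([k0[0]*np.cos(t)+k0[1]*np.sin(t),-k0[0]*np.sin(t)+k0[1]*np.cos(t)])-k0
    d=rx*k[0]+np.array([0,0,k[1]]);print(th,(Rm.T@d/.5).round(3),(P0+d).round(3))
E
```

```text
11.8 [ 0.46792441 -0.02976219  0.11145164] [-0.01  0.07 -0.1 ] 19.54200693191819
[(2517, np.float64(317.4), np.float64(335.7), np.int32(93), np.int32(157), np.int32(49), np.int32(56))]
0 [0. 0. 0.] [ 0.468 -0.03   0.111]
5 [ 0.014 -0.    -0.016] [ 0.461 -0.031  0.119]
10 [ 0.026 -0.    -0.033] [ 0.455 -0.031  0.128]
15 [ 0.036 -0.    -0.051] [ 0.45  -0.032  0.137]
20 [ 0.045 -0.    -0.07 ] [ 0.445 -0.033  0.146]
25 [ 0.053 -0.    -0.09 ] [ 0.442 -0.033  0.156]
30 [ 0.058 -0.    -0.11 ] [ 0.439 -0.034  0.166]
35 [ 0.062 -0.    -0.131] [ 0.437 -0.034  0.177]
40 [ 0.064 -0.    -0.152] [ 0.436 -0.034  0.187]
45 [ 0.064 -0.    -0.172] [ 0.436 -0.034  0.198]
50 [ 0.063 -0.    -0.193] [ 0.437 -0.034  0.208]
55 [ 0.059 -0.    -0.214] [ 0.439 -0.034  0.219]
60 [ 0.054 -0.    -0.234] [ 0.441 -0.033  0.229]
65 [ 0.047 -0.    -0.254] [ 0.445 -0.033  0.239]
70 [ 0.038 -0.    -0.273] [ 0.449 -0.032  0.248]
75 [ 0.028 -0.    -0.292] [ 0.454 -0.032  0.257]
80 [ 0.016 -0.    -0.309] [ 0.46  -0.031  0.266]
85 [ 0.003  0.    -0.325] [ 0.467 -0.03   0.274]
90 [-0.012  0.    -0.34 ] [ 0.474 -0.029  0.281]
95 [-0.028  0.    -0.354] [ 0.482 -0.028  0.288]
100 [-0.045  0.    -0.366] [ 0.49  -0.027  0.294]
105 [-0.063  0.    -0.376] [ 0.499 -0.026  0.3  ]
110 [-0.082  0.    -0.385] [ 0.509 -0.024  0.304]
115 [-0.102  0.    -0.393] [ 0.518 -0.023  0.308]
```

Pinched. Now lift in an arc to 45°.

Emit:
{"method": "arm_command", "body": {"increments": [[[0.007,0,-0.008],0,1],[[0.014,0,-0.016],0,1],[[0.02,0,-0.024],0,1],[[0.026,0,-0.033],0,1],[[0.031,0,-0.042],0,1],[[0.036,0,-0.051],0,1],[[0.041,0,-0.06],0,1],[[0.045,0,-0.07],0,1],[[0.049,0,-0.08],0,1],[[0.053,0,-0.09],0,1],[[0.058,0,-0.11],0,1],[[0.062,0,-0.131],0,1],[[0.064,0,-0.152],0,1],[[0.064,0,-0.172],0,1],[[0.064,0,-0.172],0,1]]}}

```text
time_s: 13.35
tcp_pos: [0.437, -0.0338, 0.1988]
tool_rot: [-0.201, 3.133, 0.001]
force: [-0.4, 0.0, -1.2]
grip_width: 0.233
grasp_force: 58.8
```

```bash
python3 - <<'E'
from h import *;from station import r
s=r.observe();print(s["time_s"],s["tcp_pos"],s["force"].round(2),s["grip_width"]*85,s["qpos"].round(2))
I=[]
for n in("scene","side"):
    im=r.grab_frame(n);P=r.camera_params(n);x,y=proj(P,[.54,-.0185,.2]).astype(int)
    I.append(cv2.resize(im[y-60:y+60,x-60:x+60],(400,400),interpolation=2))
cv2.imwrite("pics/c6.png",np.hstack(I)[:,:,::-1])
E
```

```text
13.35 [ 0.43699235 -0.03383996  0.19878156] [-0.39  0.01 -1.16] 19.83407293485191 [-1.14 -0.25  1.01  2.06  0.22  1.22  1.48]
```

View pics/c6.png

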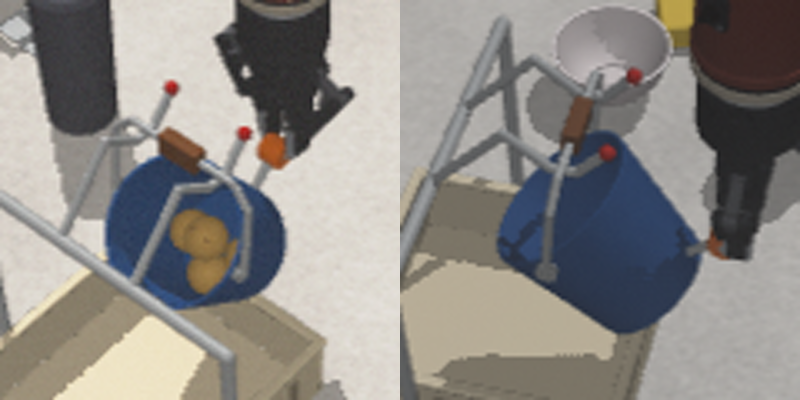

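At 45° the bail is still in the hooks and all the potatoes are inside. I'll continue slowly.

Emit:
{"method": "arm_command", "body": {"increments": [[[-0.001,0,-0.021],0,1],[[-0.005,0,-0.042],0,1],[[-0.01,0,-0.062],0,1],[[-0.013,0,-0.072],0,1],[[-0.017,0,-0.082],0,1],[[-0.021,0,-0.092],0,1],[[-0.026,0,-0.101],0,1],[[-0.031,0,-0.11],0,1],[[-0.036,0,-0.12],0,1],[[-0.042,0,-0.128],0,1],[[-0.048,0,-0.137],0,1],[[-0.054,0,-0.145],0,1],[[-0.061,0,-0.153],0,1],[[-0.068,0,-0.16],0,1],[[-0.076,0,-0.168],0,1],[[-0.076,0,-0.168],0,1],[[-0.076,0,-0.168],0,1],[[-0.076,0,-0.168],0,1],[[-0.076,0,-0.168],0,1]]}}

```text
time_s: 15.35
tcp_pos: [0.4739, -0.0291, 0.2814]
tool_rot: [-0.201, 3.135, 0.0]
force: [0.3, 0.3, -3.5]
grip_width: 0.233
grasp_force: 59.0
```

```bash
cat > pot.py <<'E'
from h import *;from station import r
s=r.observe();print(s["time_s"],s["tcp_pos"],s["force"].round(2),s["torque"].round(2),s["grip_width"]*85,s["qpos"].round(2))
for n in("scene","side"):
    im=r.grab_frame(n);P=r.camera_params(n);x,y=proj(P,[.60,-.01,.1]).astype(int)
    roi=(x-90,y-70,x+90,y+80)
    for b in blobs(im,(11,100,60),(24,230,255),roi,15):print(n,"potato?",b[:3],b[5:],plane(P,b[1:3],.025).round(3))
    print("grip",blobs(im,(2,80,40),(11,255,160),(x-40,y-75,x+40,y+20),15))
    print("knob",blobs(im,(3,190,150),(12,255,255),(x-40,y-80,x+90,y+60),5))
E
python3 pot.py
```

```text
15.35 [ 0.47393314 -0.02908005  0.28142875] [ 0.32  0.34 -3.47] [-0.06  0.05 -0.02] 19.803121725330936 [-1.17 -0.19  1.03  1.86  0.17  1.38  1.52]
scene potato? (76, np.float64(215.2), np.float64(216.6)) (np.int32(14), np.int32(17)) [ 0.578 -0.408  0.025]
scene potato? (63, np.float64(310.9), np.float64(212.5)) (np.int32(9), np.int32(10)) [ 0.336 -0.208  0.025]
scene potato? (73, np.float64(289.2), np.float64(226.4)) (np.int32(13), np.int32(13)) [ 0.428 -0.209  0.025]
scene potato? (16, np.float64(197.8), np.float64(226.0)) (np.int32(6), np.int32(5)) [ 0.644 -0.411  0.025]
scene potato? (103, np.float64(294.7), np.float64(252.5)) (np.int32(11), np.int32(13)) [ 0.485 -0.115  0.025]
grip [(43, np.float64(311.7), np.float64(213.3), np.int32(61), np.int32(4), np.int32(9), np.int32(13)), (48, np.float64(288.7), np.float64(228.1), np.int32(37), np.int32(20), np.int32(12), np.int32(11))]
knob [(43, np.float64(310.6), np.float64(211.8), np.int32(61), np.int32(10), np.int32(8), np.int32(9))]
side potato? (504, np.float64(196.7), np.float64(200.7)) (np.int32(27), np.int32(36)) [ 0.966 -0.19   0.025]
side potato? (17, np.float64(285.3), np.float64(212.9)) (np.int32(5), np.int32(7)) [ 0.681 -0.241  0.025]
grip [(76, np.float64(286.3), np.float64(211.0), np.int32(44), np.int32(21), np.int32(9), np.int32(13))]
knob []
```

Emit:
{"method": "arm_command", "body": {"increments": [[[-0.008,0,-0.007],0,1],[[-0.016,0,-0.013],0,1],[[-0.024,0,-0.019],0,1],[[-0.033,0,-0.025],0,1],[[-0.042,0,-0.03],0,1],[[-0.051,0,-0.034],0,1],[[-0.051,0,-0.034],0,1],[[-0.051,0,-0.034],0,1],[[-0.051,0,-0.034],0,1],[[-0.051,0,-0.034],0,1],[[-0.051,0,-0.034],0,1],[[-0.051,0,-0.034],0,1]]}}

```text
time_s: 16.65
tcp_pos: [0.4992, -0.0258, 0.2985]
tool_rot: [-0.201, 3.135, 0.0]
force: [-0.4, 0.1, -2.6]
grip_width: 0.229
grasp_force: 59.0
```

```bash
python3 pot.py
```

```text
16.65 [ 0.49915173 -0.02575037  0.29847334] [-0.36  0.13 -2.6 ] [0.06 0.21 0.01] 19.4636270901266 [-1.2  -0.1   1.12  1.78  0.09  1.4   1.6 ]
scene potato? (72, np.float64(214.9), np.float64(217.1)) (np.int32(14), np.int32(17)) [ 0.58  -0.406  0.025]
scene potato? (69, np.float64(304.1), np.float64(213.4)) (np.int32(9), np.int32(12)) [ 0.355 -0.221  0.025]
scene potato? (79, np.float64(281.5), np.float64(226.4)) (np.int32(14), np.int32(13)) [ 0.446 -0.226  0.025]
scene potato? (70, np.float64(289.0), np.float64(255.6)) (np.int32(10), np.int32(12)) [ 0.506 -0.117  0.025]
grip [(44, np.float64(305.3), np.float64(214.0), np.int32(54), np.int32(5), np.int32(10), np.int32(12)), (43, np.float64(285.0), np.float64(229.7), np.int32(34), np.int32(23), np.int32(10), np.int32(9))]
knob [(45, np.float64(304.1), np.float64(212.7), np.int32(55), np.int32(11), np.int32(7), np.int32(9))]
side potato? (504, np.float64(196.7), np.float64(200.7)) (np.int32(27), np.int32(36)) [ 0.966 -0.19   0.025]
side potato? (46, np.float64(334.6), np.float64(189.7)) (np.int32(20), np.int32(3)) [ 0.572 -0.395  0.025]
grip [(76, np.float64(275.7), np.float64(203.3), np.int32(34), np.int32(13), np.int32(9), np.int32(14)), (31, np.float64(308.6), np.float64(219.3), np.int32(68), np.int32(32), np.int32(8), np.int32(8))]
knob []
```

```bash
python3 - <<'E'
from h import *;from station import r
A=r.camera_params("scene");B=r.camera_params("side")
rx=np.array([np.cos(np.radians(7.5)),np.sin(np.radians(7.5)),0]);ry=np.array([-rx[1],rx[0],0]);O=np.array([.557,-.0185,0])
def rk(X):return np.round([(X-O)@rx*1e3,(X-O)@ry*1e3,X[2]*1e3],0)
a=r.grab_frame("scene");b=r.grab_frame("side")
for im,n in((cv2.imread("pics/scene2.png")[:,:,::-1],"sc2"),(a,"sc"),(cv2.imread("pics/side2.png")[:,:,::-1],"sd2"),(b,"sd")):
    print(n,"grip",[x[:3]+x[5:] for x in blobs(im,(0,80,40),(15,255,150),(262,190,312,240),20)],"blue",[x for x in blobs(im,(105,120,30),(125,255,255),(230,180,350,330),100)])
for u,v in(((293,225.5),(292,215)),((288.7,228),(286.3,211)),((283,228),(275.7,203.3))):
    X,e=tri(A,u,B,v);print(rk(X),e)
E
```

```text
sc2 grip [(97, np.float64(292.8), np.float64(225.0), np.int32(13), np.int32(13))] blue [(258, np.float64(283.2), np.float64(240.5), np.int32(42), np.int32(50), np.int32(30), np.int32(28)), (529, np.float64(298.4), np.float64(256.4), np.int32(53), np.int32(57), np.int32(30), np.int32(42))]
sc grip [(34, np.float64(306.0), np.float64(214.6), np.int32(9), np.int32(12)), (111, np.float64(282.0), np.float64(227.3), np.int32(14), np.int32(14))] blue [(173, np.float64(298.0), np.float64(227.6), np.int32(59), np.int32(41), np.int32(19), np.int32(15)), (209, np.float64(310.0), np.float64(240.2), np.int32(71), np.int32(47), np.int32(18), np.int32(27)), (522, np.float64(275.4), np.float64(245.1), np.int32(33), np.int32(50), np.int32(28), np.int32(33)), (217, np.float64(293.3), np.float64(255.2), np.int32(52), np.int32(60), np.int32(19), np.int32(29))]
sd2 grip [(86, np.float64(292.1), np.float64(213.9), np.int32(9), np.int32(16))] blue []
sd grip [(78, np.float64(275.7), np.float64(203.3), np.int32(10), np.int32(14)), (28, np.float64(308.2), np.float64(218.9), np.int32(6), np.int32(8))] blue [(323, np.float64(287.6), np.float64(217.7), np.int32(44), np.int32(28), np.int32(34), np.int32(19)), (184, np.float64(277.6), np.float64(231.7), np.int32(39), np.int32(43), np.int32(21), np.int32(18))]
[  0.   0. 278.] [0.1 0.2]
[ 16.  -2. 283.] [0.9 1.3]
[ 39.   2. 306.] [1.1 1.5]
```

The bail has ridden up to x=+39 mm, z=306, because its 1.5 rad stop is reached at 86° of tip. I'll go back down the arc so the bar slides back to the seat. Past 86° I'll turn about the seat instead.

Emit:
{"method": "arm_command", "body": {"increments": [[[0.009,0,0.004],0,1],[[0.018,0,0.009],0,1],[[0.027,0,0.015],0,1],[[0.035,0,0.021],0,1],[[0.043,0,0.027],0,1],[[0.051,0,0.034],0,1],[[0.059,0,0.042],0,1],[[0.066,0,0.049],0,1],[[0.073,0,0.057],0,1],[[0.079,0,0.065],0,1],[[0.079,0,0.065],0,1],[[0.079,0,0.065],0,1]]}}

```text
time_s: 18.05
tcp_pos: [0.46, -0.0308, 0.2659]
tool_rot: [0.201, -3.135, -0.0]
force: [-0.5, -0.3, -2.8]
grip_width: 0.231
grasp_force: 59.0
```

```bash
cat > see.py <<'E'
from h import *;from station import r
A=r.camera_params("scene");B=r.camera_params("side")
rx=np.array([np.cos(np.radians(7.5)),np.sin(np.radians(7.5)),0]);ry=np.array([-rx[1],rx[0],0]);O=np.array([.557,-.0185,0])
def rk(X):return np.round([(X-O)@rx*1e3,(X-O)@ry*1e3,X[2]*1e3],0)
s=r.observe();print(s["time_s"],"tcp",rk(s["tcp_pos"]),s["force"].round(2),s["torque"].round(2))
a=r.grab_frame("scene");b=r.grab_frame("side")
ga=blobs(a,(0,80,40),(15,255,150),(262,190,312,240),20);gb=blobs(b,(0,80,40),(15,255,150),(262,190,305,228),20);print("grip",ga,gb)
for x in ga:
    for y in gb:
        X,e=tri(A,x[1:3],B,y[1:3])
        if max(e)<3:print("bar",rk(X),e)
for n,im,P in(("scene",a,A),("side",b,B)):
    u=proj(P,np.array([O+rx*x+ry*y+[0,0,.07] for x in(-.05,.18) for y in(-.105,.105)]+[O+rx*x+ry*y for x in(-.05,.18) for y in(-.105,.105)]))
    x0,y0=u.min(0).astype(int);x1,y1=u.max(0).astype(int)
    for q in blobs(im,(11,115,60),(22,230,255),(x0,y0-30,x1,y1),12):print(n,"potato",q[:3],q[5:],rk(plane(P,q[1:3],.025)))
cv2.imwrite("pics/ls.png",a[:,:,::-1]);cv2.imwrite("pics/ld.png",b[:,:,::-1])
E
python3 see.py
```

```text
18.05 tcp [-98.   0. 266.] [-0.47 -0.31 -2.82] [0.04 0.09 0.02]
grip [(102, np.float64(290.7), np.float64(226.8), np.int32(23), np.int32(31), np.int32(13), np.int32(13))] [(79, np.float64(288.8), np.float64(213.0), np.int32(23), np.int32(16), np.int32(9), np.int32(15))]
bar [  9.  -1. 281.] [0.5 0.6]
scene potato (13, np.float64(315.4), np.float64(216.8)) (np.int32(7), np.int32(4)) [-239. -135.   25.]
scene potato (62, np.float64(291.1), np.float64(226.0)) (np.int32(13), np.int32(12)) [-158. -169.   25.]
scene potato (124, np.float64(296.2), np.float64(253.6)) (np.int32(14), np.int32(13)) [-83. -79.  25.]
```

The bar is back on the seat (x=9, z=281) and the potatoes are still inside. Now I'll lift straight up, which turns the pail and stopped bail about the seat.

Emit:
{"method": "arm_command", "body": {"increments": [[[0.001,0,-0.005],0,1],[[0.002,0,-0.01],0,1],[[0.003,0,-0.015],0,1],[[0.004,0,-0.02],0,1],[[0.004,0,-0.025],0,1],[[0.004,0,-0.03],0,1],[[0.004,0,-0.035],0,1],[[0.004,0,-0.04],0,1],[[0.004,0,-0.044],0,1],[[0.004,0,-0.044],0,1],[[0.004,0,-0.044],0,1],[[0.004,0,-0.044],0,1]]}}

```text
time_s: 19.35
tcp_pos: [0.458, -0.0311, 0.2879]
tool_rot: [-0.201, 3.135, -0.0]
force: [0.4, 0.8, -3.2]
grip_width: 0.229
grasp_force: 59.0
```

```bash
python3 see.py
```

```text
19.35 tcp [-100.    0.  288.] [ 0.4   0.83 -3.19] [ 0.02 -0.05 -0.05]
grip [(91, np.float64(290.6), np.float64(226.8), np.int32(22), np.int32(31), np.int32(14), np.int32(13))] [(92, np.float64(288.6), np.float64(213.4), np.int32(22), np.int32(16), np.int32(10), np.int32(16))]
bar [  9.  -1. 281.] [0.3 0.4]
scene potato (57, np.float64(290.7), np.float64(226.0)) (np.int32(12), np.int32(11)) [-157. -170.   25.]
scene potato (39, np.float64(296.5), np.float64(242.3)) (np.int32(8), np.int32(7)) [-118. -109.   25.]
scene potato (13, np.float64(304.1), np.float64(248.9)) (np.int32(5), np.int32(7)) [-113.  -73.   25.]
scene potato (121, np.float64(294.2), np.float64(254.9)) (np.int32(12), np.int32(13)) [-75. -81.  25.]
```

Emit:
{"method": "arm_command", "body": {"increments": [[[0,0,-0.005],0,1],[[0,0,-0.01],0,1],[[0,0,-0.015],0,1],[[0,0,-0.02],0,1],[[0,0,-0.025],0,1],[[0,0,-0.025],0,1],[[0,0,-0.025],0,1],[[0,0,-0.025],0,1],[[0,0,-0.025],0,1],[[0,0,-0.025],0,1],[[0,0,-0.025],0,1]]}}

```text
time_s: 20.55
tcp_pos: [0.458, -0.0311, 0.3004]
tool_rot: [0.201, -3.135, 0.0]
force: [0.0, 1.0, -2.8]
grip_width: 0.23
grasp_force: 59.0
```

```bash
python3 see.py
```

```text
20.55 tcp [-100.    0.  300.] [ 0.03  0.96 -2.84] [ 0.01 -0.04  0.02]
grip [(83, np.float64(290.6), np.float64(226.8), np.int32(22), np.int32(31), np.int32(14), np.int32(13))] [(101, np.float64(288.7), np.float64(213.6), np.int32(22), np.int32(16), np.int32(10), np.int32(17))]
bar [  9.  -1. 280.] [0.2 0.3]
scene potato (57, np.float64(290.6), np.float64(226.1)) (np.int32(13), np.int32(10)) [-157. -170.   25.]
scene potato (44, np.float64(299.9), np.float64(289.2)) (np.int32(9), np.int32(9)) [10. 19. 25.]
scene potato (61, np.float64(241.9), np.float64(300.4)) (np.int32(10), np.int32(9)) [146. -82.  25.]
scene potato (99, np.float64(263.1), np.float64(315.1)) (np.int32(12), np.int32(12)) [142.  -1.  25.]
scene potato (30, np.float64(279.8), np.float64(329.7)) (np.int32(9), np.int32(5)) [147.  67.  25.]
```

All four potatoes lie in the basket, at rack x/y (10,19), (146,-82), (142,-1) and (147,67) mm, and the bar is steady on the seat. Now I'll let the pail down.

Emit:
{"method": "arm_command", "body": {"increments": [[[0,0,0.012],0,1],[[0,0,0.024],0,1],[[0,0,0.038],0,1],[[-0.002,0,0.053],0,1],[[-0.004,0,0.069],0,1],[[0.008,0,0.086],0,1],[[0.018,0,0.105],0,1],[[0.026,0,0.124],0,1],[[0.032,0,0.144],0,1],[[0.037,0,0.164],0,1],[[0.04,0,0.185],0,1],[[0.04,0,0.206],0,1],[[0.04,0,0.226],0,1],[[0.037,0,0.247],0,1],[[0.032,0,0.268],0,1],[[0.026,0,0.288],0,1],[[0.018,0,0.308],0,1],[[0.018,0,0.308],0,1]]}}

```text
time_s: 22.45
tcp_pos: [0.4489, -0.0324, 0.1454]
tool_rot: [0.201, -3.134, 0.004]
force: [-0.4, 0.3, -0.1]
grip_width: 0.227
grasp_force: 59.2
```

Emit:
{"method": "arm_command", "body": {"increments": [[[-0.005,0,0.01],0,1],[[-0.01,0,0.019],0,1],[[-0.016,0,0.028],0,1],[[-0.022,0,0.037],0,1],[[-0.027,0,0.045],0,1],[[-0.034,0,0.054],0,1],[[-0.043,0,0.062],0,1],[[-0.05,0,0.07],0,1],[[-0.05,0,0.07],0,1],[[-0.05,0,0.07],0,1]]}}

```text
time_s: 23.45
tcp_pos: [0.4737, -0.0293, 0.1115]
tool_rot: [0.201, -3.135, 0.001]
force: [0.2, -0.4, -0.2]
grip_width: 0.233
grasp_force: 59.3
```

```bash
python3 see.py
```

```text
23.45 tcp [-84.   0. 111.] [ 0.16 -0.45 -0.15] [0.08 0.08 0.01]
grip [(248, np.float64(305.0), np.float64(200.9), np.int32(37), np.int32(0), np.int32(13), np.int32(24)), (99, np.float64(291.2), np.float64(226.8), np.int32(23), np.int32(31), np.int32(14), np.int32(13))] [(88, np.float64(289.1), np.float64(213.6), np.int32(23), np.int32(17), np.int32(9), np.int32(17))]
bar [  8.   0. 280.] [0.4 0.5]
scene potato (61, np.float64(291.4), np.float64(225.8)) (np.int32(14), np.int32(11)) [-159. -169.   25.]
scene potato (39, np.float64(300.3), np.float64(289.8)) (np.int32(8), np.int32(7)) [10. 21. 25.]
scene potato (61, np.float64(241.9), np.float64(300.4)) (np.int32(10), np.int32(9)) [146. -82.  25.]
scene potato (98, np.float64(263.1), np.float64(315.2)) (np.int32(12), np.int32(12)) [143.  -1.  25.]
scene potato (30, np.float64(279.8), np.float64(329.7)) (np.int32(9), np.int32(5)) [147.  67.  25.]
```

Emit:
{"method": "arm_command", "body": {"increments": [[[0,0,0],0,0.4],[[0,0,0],0,0.3],[[0,0,0],0,0.1],[[0,0,0],0,-0.1],[[0,0,0],0,-0.1],[[0,0,0],0,-0.1],[[0.01,0,0],0,-0.1],[[0.03,0,0],0,-0.1],[[0.06,0,0],0,-0.1],[[0.09,0,0],0,-0.1],[[0.09,0,-0.05],0,-0.1],[[0.09,0,-0.14],0,-0.1],[[0.09,0,-0.24],0,-0.1],[[0.09,0,-0.34],0,-0.1],[[0.09,0,-0.4],0,-0.1],[[0.09,0,-0.4],0,-0.1],[[0.09,0,-0.4],0,-0.1],[[0.09,0,-0.4],0,-0.1],[[0.09,0,-0.4],0,-0.1],[[0.09,0,-0.4],0,-0.1]]}}

```text
time_s: 25.55
tcp_pos: [0.4288, -0.0348, 0.3106]
tool_rot: [0.201, -3.134, 0.001]
force: [-0.7, -0.1, -0.6]
grip_width: 0.548
grasp_force: 0.0
```

```bash
cat > fin.py <<'E'
exec(open("see.py").read())
W=r.camera_params("wrist");w=r.grab_frame("wrist")
ks=blobs(b,(3,150,130),(15,255,255),(300,245,350,290),5);kw=blobs(w,(3,150,100),(15,255,255),(200,100,440,480),60);print(ks,kw)
if ks and kw:
    X,e=tri(W,kw[0][1:3],B,ks[0][1:3]);print("knob",rk(X),e)
b2=r.grab_frame("side");print(blobs(b2,(3,150,130),(15,255,255),(300,245,350,290),5))
E
python3 fin.py
```

```text
25.55 tcp [-129.    1.  311.] [-0.69 -0.15 -0.56] [0.05 0.01 0.03]
grip [(98, np.float64(291.2), np.float64(226.7), np.int32(23), np.int32(31), np.int32(14), np.int32(13))] [(82, np.float64(289.0), np.float64(213.4), np.int32(23), np.int32(17), np.int32(9), np.int32(16))]
bar [  8.   0. 281.] [0.4 0.6]
scene potato (49, np.float64(291.0), np.float64(225.1)) (np.int32(13), np.int32(10)) [-161. -172.   25.]
scene potato (36, np.float64(300.2), np.float64(289.8)) (np.int32(8), np.int32(7)) [11. 21. 25.]
scene potato (63, np.float64(241.8), np.float64(300.3)) (np.int32(11), np.int32(10)) [146. -83.  25.]
scene potato (98, np.float64(263.1), np.float64(315.2)) (np.int32(12), np.int32(12)) [143.  -1.  25.]
scene potato (29, np.float64(279.7), np.float64(329.7)) (np.int32(9), np.int32(5)) [147.  67.  25.]
[(51, np.float64(321.1), np.float64(265.4), np.int32(17), np.int32(17), np.int32(9), np.int32(8))] [(473, np.float64(317.6), np.float64(267.9), np.int32(107), np.int32(157), np.int32(22), np.int32(23))]
knob [-73.  -1. 105.] [1.5 0.3]
[(51, np.float64(321.1), np.float64(265.4), np.int32(17), np.int32(17), np.int32(9), np.int32(8))]
```

Emit:
{"method": "arm_command", "body": {"increments": [[[0,0,0],0,-0.1],[[0,0,0],0,-0.1],[[0,0,0],0,-0.1],[[0,0,0],0,-0.1],[[0,0,0],0,-0.1],[[0,0,0],0,-0.1],[[0,0,0],0,-0.1],[[0,0,0],0,-0.1],[[0,0,0],0,-0.1],[[0,0,0],0,-0.1]]}}

```text
time_s: 26.75
tcp_pos: [0.4292, -0.0348, 0.3114]
tool_rot: [-0.201, 3.135, -0.0]
force: [-0.4, -0.1, 0.2]
grip_width: 0.55
grasp_force: 0.0
```

```bash
python3 -c "
from station import r
print(r.job_done())"
```

```text
the job is handed in; nothing more can be done
None
```

I handed the job in at about 27 s: the last images put all four potatoes in the basket and the empty pail still and upright in both hooks, though the bar slid up to the rear bend during tipping, was brought back, and rests about 8 mm from mid-seat.

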